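Clear and start the process timer

ROBOT

A 7-joint arm with a two-finger parallel gripper is mounted at the origin on the work surface. World frame = base frame: x ahead of the robot, y to its left, z up, the work surface at z = 0. Lengths are in m, angles in rad, forces in N, time in s.
With the tool pointing down it reaches from about 0.425 to 0.875 m from the base axis. Payload 8.4 kg.
Tool frame: the origin (TCP) lies at the very end of the fingers, on their centre line; the grasp point (between the pads) lies 19 mm behind it; z points along the fingers, x is the direction in which the jaws open and shut, and the axes are right-handed (so a half turn about z gives the same grasp; the last joint's range is limited). The gripper opens to 85 mm and grips with 20 to 120 N. Pads are 22 mm wide; open, the fingers measure 114 mm over their backs; the gripper's body (76 mm by 85 mm) begins 54 mm behind the grasp point. The pads swing forward as they close: fully open they stand 13 mm farther back than shut.
Start: joints at [1.194, 0.333, 0.04, 1.465, -0.013, 1.343, -0.059], TCP at [0.178, -0.625, 0.231] pointing down, gripper open.
Joint ranges: [-2.58, 2.58], [-0.38, 2.09], [-1.3, 1.39], [0.25, 2.4], [-1.5, 4.64], [0.08, 2.09], [-2.65, 2.65]. Speed limits (rad/s): [2.22, 2.22, 2.79, 2.79, 3.14, 3.14, 3.14].

INTERFACE

Orientations are given as a unit quaternion [x, y, z, w].
In Python, from station import readout, cams, job_done gives the robot as it stands.
- The arm moves only by the shell command python3 -m pendant 'ROWS' [FORCE]. ROWS is JSON, a list of rows, each a list of 3 entries, a list of its own where there are three numbers: the closure in counts, from 0 (fully open) to 255 (shut), then the shift along the tool's x, y, z in mm, then the turn, a rotation vector about the tool's x, y, z in degrees. A call has 1 to 12 rows; each row is the pose to reach, as a shift and turn from the pose commanded when the call began, along the tool's axes at that moment; what a row does not reach only later rows make up. A row lasts 1/8 s, in which the tool goes at most 62.5 mm and 10.7 degrees, less where a joint would pass 70% of its speed; a pose out of reach is approached as far as the arm can. A call with a gripper value outside its range is refused whole. The fingers move at their own pace and stop on an object; FORCE is the grip in N (left out, the last holds). Time passes only in rows, so rows that repeat a pose let the fingers close. It gives the time, the measured TCP pose, the force and the opening at its end, in the units of the state.
- readout.read_state(): the state, without advancing time (a new reading comes with each control period).
- cams.get_image(name): name is "scene" or "top" or "wrist"; returns (picture, depth): 420x560x3 uint8, blue, green, red; 420x560 float32, m along the optical axis (not along the pixel's ray), 0 where there is no reading.
- cams.camera_params(name): a dict with "K" (3x3 intrinsics, pixels), "dist" ([k1, k2, p1, p2, k3] as OpenCV has them; the pictures are not rectified), "R" (3x3) and "t" (3): a world point X has camera coordinates R X + t; the wrist camera has in their place "hand_eye" (4x4, takes a point from camera to tool coordinates, whose origin is the TCP and whose axes are the tool frame's). Camera axes: x right, y down, z forward; pixel columns grow to the right and rows downward; lengths in m; the calibration is good to about 2 mm. A picture is of the moment at which its call begins: read the wrist's pose just before it. camera_params takes no time and is no camera call.
- job_done(): hands the job in, once; it reports no verdict.
The state is a dict: "t": time; "joint_pos": joint angles; "qd": joint speeds; "tau": joint torques, N m; "ee_pos": TCP position; "tcp_rot": TCP orientation; "contact_force": force on the tool from outside, world axes, zero at the start; "wrist_torque": the same for the moment, N m; "grip_width": finger opening in m.
Only numpy, scipy, OpenCV 4.12 (cv2) and the standard library are available. Lean on these libraries where they do the work, as an engineer would, in place of code of your own. Each camera call takes 0.05 s, during which the arm holds its last target.

TASK

The green-coated sheet has just been brushed and its drying has to be timed. Clear the old time from the bench timer by pressing its two blue keys down fully together, never one alone, with a fingertip on each, holding both down for a full two seconds and letting them up; then start it by pressing the green bar key fully down and letting it up. Leave the grey key between the blue ones unpressed, the timer standing where it is, the wet sheet and its tray untouched and everything around them undisturbed.

Things in the scene. Friction and masses are not known exactly. Their poses are not given: they have to be found in the camera images.
- timer: loose light-grey wedge-shaped bench timer, 180 mm wide (y), 127 deep (x), 0.65 kg. Origin: centre of its footprint on the table, z up. Face slopes 12 degrees: 30 mm high at the front edge (-x, user's side), 57 at the rear. On it from the rear: LCD, a row of blue, small grey and blue keys, and a long green bar key in front. Keys stand 8 mm proud of the face, 3 mm when fully down.
- minutes_key_top (a point): centre of the top of the left blue key (+y end of the row), 22 x 22 mm; about 49 mm above the table. The blue keys are 64 mm apart centre to centre. Its axes: z out of the sloping face (the key goes down along -z), y along the row to the timer's left, x up the slope.
- seconds_key_top (a point): centre of the top of the right blue key (-y end of the row), 22 x 22 mm. Its axes: z out of the sloping face (the key goes down along -z), y along the row to the timer's left, x up the slope.
- memory_key_top (a point): centre of the top of the small grey memory key, 15 x 15 mm, half-way between the blue keys and level with them; not to be pressed. Its axes: z out of the sloping face (the key goes down along -z), y along the row to the timer's left, x up the slope.
- start_key_top (a point): centre of the top of the green start key, a bar 70 mm (y) by 18 mm, 35 mm down the slope from the row of blue keys; about 42 mm above the table. Its axes: z out of the sloping face (the key goes down along -z), y along the row to the timer's left, x up the slope.
- minutes_key (a joint): travel of the left blue key in m: 0 up, 0.005 fully down on its stop. Springs back by itself; starts to move at about 1.6 N and is fully down at about 4.0 N. It counts as pressed beyond about 0.0035.
- seconds_key (a joint): travel of the right blue key in m: 0 up, 0.005 fully down on its stop. Springs back by itself; starts to move at about 1.6 N and is fully down at about 4.0 N. It counts as pressed beyond about 0.0035.
- memory_key (a joint): travel of the grey memory key in m: 0 up, 0.005 fully down on its stop. Springs back by itself; starts to move at about 1.4 N and is fully down at about 3.5 N. It counts as pressed beyond about 0.0025.
- start_key (a joint): travel of the green start key in m: 0 up, 0.005 fully down on its stop. Springs back by itself; starts to move at about 1.8 N and is fully down at about 4.5 N. It counts as pressed beyond about 0.0035.
- bowl: loose green glass bowl, 96 mm across the rim, 46 mm high; origin under its centre, on the table. Leave it alone.
- tape_roll: loose roll of blue masking tape lying flat, 96 mm across, 24 mm high; origin under its centre. Leave it alone.
- bottle: loose amber bottle with a black cap, 56 mm across, 135 mm high; origin under its centre. Leave it alone.
- brush: loose flat coating brush lying on the table, 188 mm long (along its x, bristles at +x), 43 mm wide, 12 mm high; origin on the table near the middle of its length. Leave it alone.
- tray: upturned cream print tray, fixed, 310 (x) x 410 (y) mm at the foot, 64 mm high, with the wet green-coated sheet taped on top; origin under its centre, on the table. Do not touch.

How it is judged:
On the way, in this order (a step that is already met when the one before it is completed fails the run):
1. both blue keys are held down together by the fingers, the green key up, for the full two seconds (value of joint each of minutes_key, seconds_key above 0.0035 m and value of joint start_key below 0.002 m and contact force between the fingers and timer above 1 N), for 1.8 s.
2. both blue keys are let up again, before the green key is pressed (value of joint each of minutes_key, seconds_key below 0.001 m and value of joint start_key below 0.002 m), for 0.1 s.
3. the green start key is pressed down by the fingers, the blue keys up (value of joint start_key above 0.0035 m and value of joint each of minutes_key, seconds_key below 0.001 m and contact force between the fingers and timer above 1 N), for 0.1 s.
At the end, for the whole second after the job is handed in: After the chord and the start press, all four keys are up (within 1 mm), the timer stands at rest on its feet within 20 mm of where it was, and the bowl, tape roll, bottle and brush are within 20 mm of where they were (value of joint each of minutes_key, seconds_key, memory_key, start_key below 0.001 m and distance of each of timer, bowl, tape_roll, bottle, brush from where it was at the start of the episode below 0.02 m and angle between timer's own z axis and vertical below 0.05 rad and linear speed of timer below 0.02 m/s); the robot touches nothing.
It fails at once if one blue key is pressed down while the other is still up ((value of joint minutes_key above 0.0035 m and value of joint seconds_key below 0.0005 m) or (value of joint seconds_key above 0.0035 m and value of joint minutes_key below 0.0005 m)).
It fails at once if the grey memory key is pressed (value of joint memory_key above 0.0025 m).
It fails at once if the timer is lifted, tipped or shoved away (height (world z) of timer above 0.008 m or angle between timer's own z axis and vertical above 0.1 rad or distance of timer from where it was at the start of the episode above 0.03 m).
It fails at once if a bystander is lifted or pushed away (distance of any of bowl, tape_roll, bottle, brush from where it was at the start of the episode above 0.02 m).
It fails at once if the tray with the wet sheet is touched (contact force between any of the fingers, the arm and tray above 0.5 N).
It also fails if it takes over 56 s, if anything falls off the work surface, if the arm or the gripper's body presses on something with over 40 N, if the wrist force passes 120 N, or if a joint passes its speed limit or range.

## Working session

There is one attempt and no reset: what is moved stays moved. The work goes in short steps, Python scripts to look and compute and a shell command to move; the robot and the scene stay as the last step left them, time stands still between calls to the robot, and variables do not carry over. Pictures are saved under pics/ and viewed, and the job is handed in when it is done.

```bash
ls; mkdir -p pics; python3 - <<'E'
from station import readout,cams
import cv2,numpy as np
s=readout.read_state()
for k in s: print(k,np.round(s[k],4))
for n in ["scene","top"]:
    im,d=cams.get_image(n); cv2.imwrite(f"pics/{n}0.png",im); np.save(f"pics/{n}0d.npy",d)
    p=cams.camera_params(n); print(n,{k:np.round(v,4).tolist() for k,v in p.items()})
print(np.round(cams.camera_params("wrist")["hand_eye"],4))
E
```

```text
pics
t 0.0
joint_pos [ 1.1938  0.334   0.0399  1.4663 -0.0134  1.3433 -0.0585]
qd [ 0.0005  0.     -0.001   0.0019  0.0008 -0.0005  0.0002]
tau [-2.00000e-04 -6.58564e+01  1.36520e+00 -4.05576e+01  1.68000e-02
  1.24000e-02  0.00000e+00]
ee_pos [ 0.1781 -0.6246  0.2304]
tcp_rot [ 7.982e-01 -6.024e-01 -7.000e-04 -5.000e-04]
contact_force [ 0.188   0.0311 -0.195 ]
wrist_torque [-0.0011  0.0305  0.0151]
grip_width 0.0855
scene {'K': [[450.5186, 0.0, 277.2283], [0.0, 450.5186, 201.8696], [0.0, 0.0, 1.0]], 'dist': [-0.1097, 0.0, 0.0, 0.0, 0.0], 'R': [[-0.7785, 0.6275, -0.0135], [0.4704, 0.5691, -0.6744], [-0.4155, -0.5314, -0.7382]], 't': [0.413, -0.3241, 1.5082]}
top {'K': [[470.31, 0.0, 276.62], [0.0, 470.31, 211.9393], [0.0, 0.0, 1.0]], 'dist': [-0.043, 0.0, 0.0, 0.0, 0.0], 'R': [[0.0252, -0.9997, 0.0008], [-0.9889, -0.025, -0.1467], [0.1466, 0.0029, -0.9892]], 't': [0.0802, 0.5962, 1.3118]}
[[ 1.000e+00 -8.000e-04 -8.000e-04 -2.000e-04]
 [ 1.000e-03  9.477e-01  3.192e-01 -8.290e-02]
 [ 5.000e-04 -3.192e-01  9.477e-01 -1.422e-01]
 [ 0.000e+00  0.000e+00  0.000e+00  1.000e+00]]
```

View pics/scene0.png

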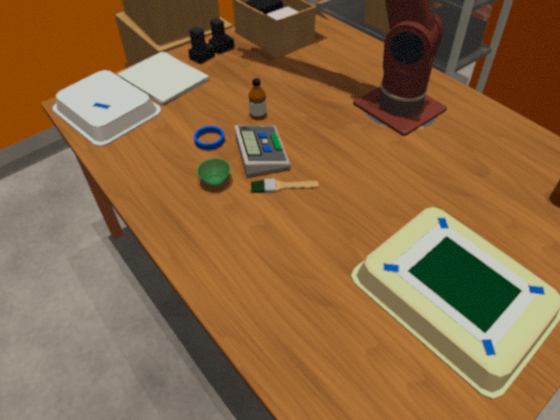

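View pics/top0.png

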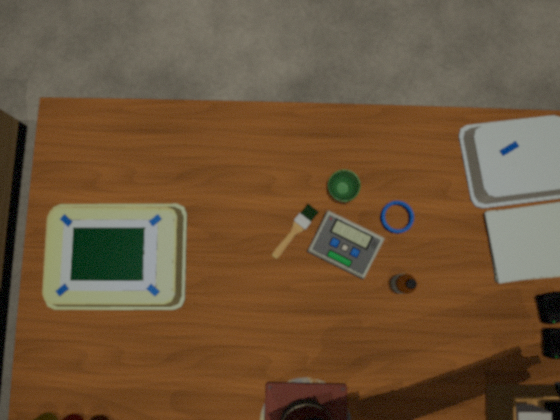

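The scene view shows the timer at about (262,148), with the bottle, tape, bowl and brush around it. In the top view the timer is at (346,244), with its blue keys at about (336,241) and (355,252) and the green bar at (340,258). The tray is far off to +y. Next I'll get the key positions by casting rays.

```bash
cat > h.py <<'E'
import cv2,numpy as np
from scipy.spatial.transform import Rotation as Ro
from station import readout,cams
def ray(p,uv,pose=None):
    n=cv2.undistortPoints(np.array([[uv]],float),np.array(p["K"]),np.array(p["dist"]))[0,0]
    d=np.array([n[0],n[1],1.])
    if pose is None:
        R=np.array(p["R"]);t=np.array(p["t"]); return -R.T@t, R.T@d
    H=np.array(p["hand_eye"]); Rt=Ro.from_quat(pose[1]).as_matrix()
    return np.array(pose[0])+Rt@H[:3,3], Rt@(H[:3,:3]@d)
def onz(p,uv,z,pose=None):
    c,d=ray(p,uv,pose); return c+d*(z-c[2])/d[2]
def blobs(mask,amin=10):
    n,l,s,c=cv2.connectedComponentsWithStats(mask.astype(np.uint8))
    return [(c[i].round(1).tolist(),int(s[i,4]),s[i,:4].tolist()) for i in range(1,n) if s[i,4]>=amin]
E
python3 - <<'E'
from h import *
im=cv2.imread("pics/top0.png");p=cams.camera_params("top")
hsv=cv2.cvtColor(im,cv2.COLOR_BGR2HSV);h,s,v=cv2.split(hsv)
roi=np.zeros(h.shape,bool);roi[150:310,260:430]=1
B=roi&(h>100)&(h<130)&(s>130)&(v>60); G=roi&(h>45)&(h<90)&(s>100)&(v>40)
for nm,m,z in(("blue",B,.049),("green",G,.042)):
    for b in blobs(m): print(nm,b,onz(p,b[0],z).round(4))
for nm,uv,z in(("bowl",(344,187),.046),("brushtip",(311,211),.01),("brushend",(276,255),.01),("bottle",(410,284),.135),("tape",(397,217),.024)): print(nm,onz(p,uv,z).round(3))
cv2.imwrite("pics/topz.png",cv2.resize(im[160:310,250:430],None,fx=4,fy=4,interpolation=cv2.INTER_CUBIC))
E
```

```text
blue ([396.8, 217.0], 253, [381, 202, 32, 31]) [ 0.5872 -0.2507  0.049 ]
blue ([334.1, 242.2], 59, [330, 238, 9, 9]) [ 0.5103 -0.0706  0.049 ]
blue ([354.6, 252.0], 59, [350, 248, 10, 9]) [ 0.4838 -0.1291  0.049 ]
green ([343.5, 185.3], 687, [328, 171, 32, 30]) [ 0.6776 -0.0977  0.042 ]
green ([308.2, 210.2], 12, [305, 208, 8, 6]) [0.6016 0.0041 0.042 ]
green ([339.2, 258.0], 159, [328, 251, 24, 15]) [ 0.4661 -0.0864  0.042 ]
bowl [ 0.672 -0.099  0.046]
brushtip [ 0.604 -0.006  0.01 ]
brushend [0.472 0.094 0.01 ]
bottle [ 0.397 -0.262  0.135]
tape [ 0.591 -0.258  0.024]
```

View pics/topz.png

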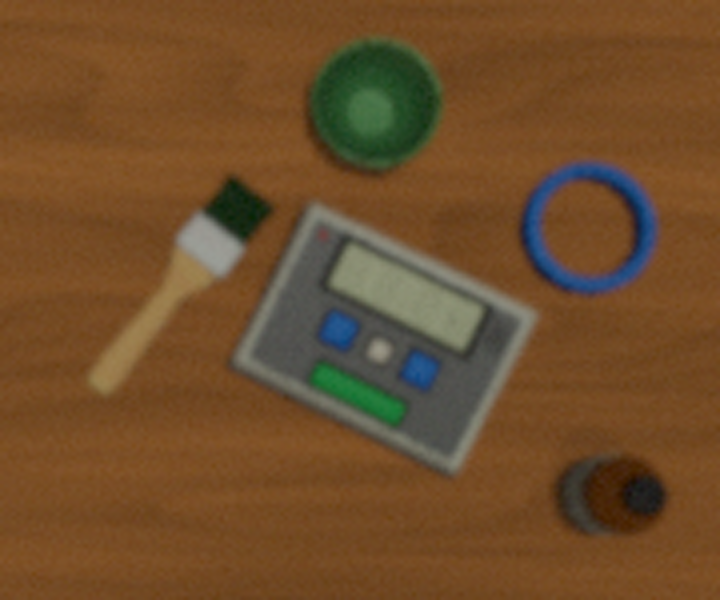

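Both blue keys are 64.2 mm apart (64 given) and the green bar is 34 mm down the slope, so the measurement holds together. The timer's yaw is about -24°. Next I'll go to a survey pose above it.

```bash
cat >> h.py <<'E'
def rel(goalp,Rg):
    s=readout.read_state(); R=Ro.from_quat(s["tcp_rot"])
    return (R.inv().apply(np.array(goalp)-s["ee_pos"])*1000).round(1),(R.inv()*Rg).as_rotvec(degrees=True).round(2)
def orient(y,tilt):
    """tool x along unit horizontal y (row, to timer left); z = -(face normal at tilt deg)"""
    y=np.array([y[0],y[1],0.]);y/=np.linalg.norm(y); xh=np.array([y[1],-y[0],0]); a=np.radians(tilt)
    z=np.sin(a)*xh-np.cos(a)*np.array([0,0,1]); return Ro.from_matrix(np.c_[y,np.cross(z,y),z])
E
python3 -c "
from h import *
R=orient((.413,.911),0)
for g in ((.42,-.42,.23),(.497,-.1,.2)): print(rel(g,R))"
```

```text
(array([-130.5, -288.7,    0.7]), array([-1.000e-01,  4.000e-02, -1.397e+02]))
(array([-417.1, -450.5,   31.1]), array([-1.000e-01,  4.000e-02, -1.397e+02]))
```

```bash
python3 -m pendant '[[105,[-25,-57,0],[0,0,-10]],[105,[-51,-114,0],[0,0,-20]],[105,[-77,-171,0],[0,0,-30]],[105,[-104,-230,0],[0,0,-40]],[105,[-130,-288,0],[0,0,-50]],[105,[-180,-320,5],[0,0,-60]],[105,[-230,-350,10],[0,0,-70]],[105,[-280,-375,15],[0,0,-80]],[105,[-330,-405,20],[0,0,-90]],[105,[-380,-430,25],[0,0,-100]],[105,[-417,-450,31],[0,0,-110]],[105,[-417,-450,31],[0,0,-120]]]'
python3 -c "
from h import *
R=orient((.413,.911),0)
print(rel((.497,-.1,.2),R)); print(readout.read_state()['joint_pos'])"
```

```text
t: 1.6
ee_pos: [0.4968, -0.0965, 0.1999]
tcp_rot: [0.918, 0.396, -0.0, -0.001]
contact_force: [-0.4, 0.0, -0.4]
grip_width: 0.0501
(array([-2.5,  2.6, -0.1]), array([ -0.06,  -0.03, -19.02]))
[ 0.65560419  0.10106662 -0.58067741  1.82616867  0.05762361  1.23202571
  0.87134447]
```

```bash
python3 -m pendant '[[105,[-2,2,0],[0,0,-10]],[105,[-2,2,0],[0,0,-19.7]],[105,[-2,2,0],[0,0,-19.7]],[105,[-2,2,0],[0,0,-19.7]]]'
python3 - <<'E'
from h import *
s=readout.read_state(); im,d=cams.get_image("wrist"); cv2.imwrite("pics/w1.png",im); np.save("pics/w1d.npy",d)
import json; json.dump([list(map(float,s["ee_pos"])),list(map(float,s["tcp_rot"]))],open("w1.json","w"))
print(s["joint_pos"].round(3) if hasattr(s["joint_pos"],'round') else s["joint_pos"])
E
```

```text
t: 2.1
ee_pos: [0.4966, -0.1035, 0.2002]
tcp_rot: [0.842, 0.54, -0.0, -0.0]
contact_force: [-0.6, 0.4, -0.4]
grip_width: 0.0503
[ 0.68   0.104 -0.594  1.823  0.062  1.233  1.21 ]
```

View pics/w1.png

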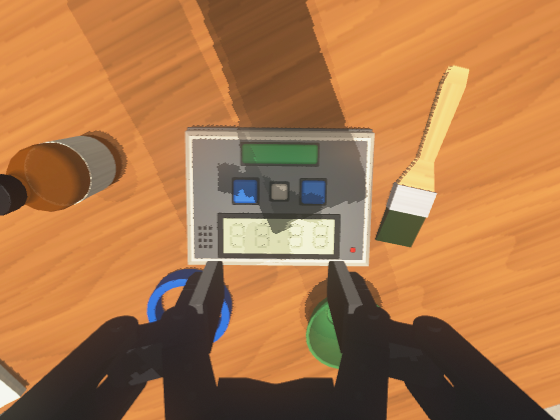

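The wrist view shows the seconds key at (246,191), grey at (280,191), minutes at (313,191) and the green bar at (280,154). The fingertips are at about (212,265) and (343,265).

```bash
python3 - <<'E'
from h import *; import json
im=cv2.imread("pics/w1.png");d=np.load("pics/w1d.npy");p=cams.camera_params("wrist");pose=json.load(open("w1.json"))
h,s,v=cv2.split(cv2.cvtColor(im,cv2.COLOR_BGR2HSV))
roi=np.zeros(h.shape,bool);roi[130:215,190:370]=1
P={}
for nm,m,z in(("blue",(h>95)&(h<130)&(s>120)&(v>60),.049),("green",(h>45)&(h<90)&(s>80)&(v>40),.042)):
    for b in blobs(m&roi,80):
        x,y,w,hh=b[2]; c=(x+(w-1)/2,y+(hh-1)/2)
        q=onz(p,c,z,pose); k=d[int(c[1]),int(c[0])]
        o,r=ray(p,c,pose); print(nm,b,c,q.round(4),"depth pt",(o+r*k).round(4))
# fingertips in tool coords
H=np.array(p["hand_eye"]);Rt=Ro.from_quat(pose[1]).as_matrix()
for u in range(195,226,3):
  for vv in (263,266,270):
    o,r=ray(p,(u,vv),pose); X=Rt.T@(o+r*d[vv,u]-pose[0]); 
    if X[2]<.03: print(u,vv,(X*1000).round(1))
for u in range(328,362,3):
  for vv in (263,266,270):
    o,r=ray(p,(u,vv),pose); X=Rt.T@(o+r*d[vv,u]-pose[0]); 
    if X[2]<.03: print(u,vv,(X*1000).round(1))
E
```

```text
blue ([245.0, 191.3], 508, [234, 180, 23, 23]) (245.0, 191.0) [ 0.485  -0.1283  0.049 ] depth pt [ 0.485  -0.1283  0.0489]
blue ([313.0, 191.5], 497, [302, 181, 23, 23]) (313.0, 192.0) [ 0.5123 -0.0712  0.049 ] depth pt [ 0.5123 -0.0712  0.0489]
green ([279.9, 153.4], 1437, [243, 144, 75, 20]) (280.0, 153.5) [ 0.4679 -0.0847  0.042 ] depth pt [ 0.4681 -0.0848  0.0406]
204 270 [-30.5 -10.7 -15.4]
207 263 [-30.5 -10.4  -8.4]
207 266 [-29.8 -10.8 -11.9]
207 270 [-29.1 -10.9 -15.8]
210 263 [-29.2 -10.4  -8.4]
210 266 [-28.7 -10.3 -11.1]
210 270 [-27.8 -10.8 -15.6]
213 263 [-27.9 -10.2  -8. ]
213 266 [-27.4 -10.  -10.5]
213 270 [-26.5 -10.7 -15.4]
216 263 [-26.3 -10.7  -9. ]
216 266 [-25.9 -10.5 -11.4]
216 270 [-25.4 -10.3 -14.6]
219 263 [-25.  -10.5  -8.5]
219 266 [-24.3 -11.2 -12.7]
219 270 [-24.3  -9.6 -13.4]
222 263 [-24.4  -8.2  -4.4]
222 266 [-24.6  -6.5  -4.1]
222 270 [-24.4  -5.2  -5.6]
328 270 [25.8 -4.2 -3.8]
331 263 [ 25.8 -11.1  -9.8]
331 266 [26.  -9.4 -9.4]
331 270 [ 25.7  -8.5 -11.5]
334 263 [ 27.5 -10.4  -8.5]
334 266 [ 26.9 -10.7 -11.8]
334 270 [ 26.3 -10.5 -15.2]
337 263 [ 28.9 -10.3  -8.3]
337 266 [ 28.1 -11.  -12.5]
337 270 [ 27.6 -10.5 -15.1]
340 263 [ 30.3 -10.1  -8. ]
340 266 [ 29.4 -10.9 -12.3]
340 270 [ 28.7 -11.2 -16.3]
343 263 [ 31.6 -10.2  -8.2]
343 266 [ 31.  -10.5 -11.6]
343 270 [ 30.4 -10.2 -14.7]
346 266 [ 32.3 -10.6 -11.7]
346 270 [ 31.5 -10.6 -15.3]
```

```bash
cat > goal.py <<'E'
from h import *
Y=(.421,.907);R=orient(Y,12);x,y,z=R.as_matrix().T; C=np.array([.498,-.1,.049])
E
python3 -c "
from goal import *
print(rel(C-.02*z,R),C-.02*z)"
```

```text
(array([  3.8,  -4.3, 131.7]), array([-12.01,  -0.04,   0.33])) [ 0.49422827 -0.09824929  0.06856295]
```

```bash
python3 -m pendant '[[84,[1,-1,30],[-6,0,0]],[84,[3,-4,60],[-12,0,0.3]],[84,[4,-4,90],[-12,0,0.3]],[84,[4,-4,115],[-12,0,0.3]],[84,[4,-4,131],[-12,0,0.3]],[84,[4,-4,131],[-12,0,0.3]],[84,[4,-4,131],[-12,0,0.3]],[84,[4,-4,131],[-12,0,0.3]]]'
python3 - <<'E'
from goal import *
print(rel(C,R)); s=readout.read_state();print(s["ee_pos"],s["joint_pos"])
im,d=cams.get_image("wrist"); cv2.imwrite("pics/w2.png",im); np.save("pics/w2d.npy",d)
import json; json.dump([list(map(float,s["ee_pos"])),list(map(float,s["tcp_rot"]))],open("w2.json","w"))
E
```

```text
t: 3.15
ee_pos: [0.4954, -0.0983, 0.0703]
tcp_rot: [0.837, 0.536, 0.057, 0.088]
contact_force: [-0.4, -0.1, -1.0]
grip_width: 0.0576
(array([-0.5, -1.5, 21.5]), array([ 0.09, -0.09,  0.18]))
[ 0.49541188 -0.0983277   0.07028565] [ 0.6533138   0.1052591  -0.61899059  2.1373555   0.20954954  0.73256843
  1.03949463]
```

View pics/w2.png

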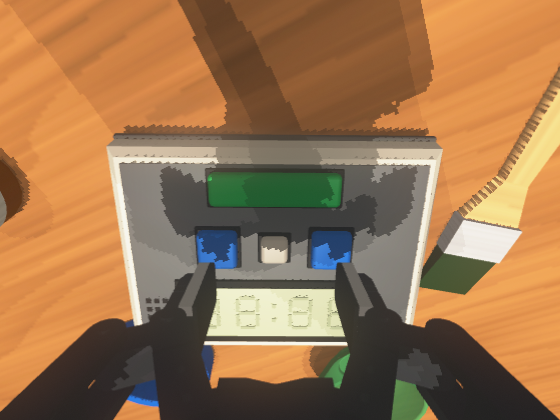

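The fingertips (about (205,265) and (347,265)) are hovering above the blue keys (217,249) and (331,249). I'll measure both in tool coordinates.

```bash
python3 - <<'E'
from goal import *; import json
im=cv2.imread("pics/w2.png");d=np.load("pics/w2d.npy");p=cams.camera_params("wrist");pose=json.load(open("w2.json"))
H=np.array(p["hand_eye"])
vv,uu=np.mgrid[0:420,0:560]
n=cv2.undistortPoints(np.stack([uu,vv],-1).reshape(-1,1,2).astype(float),np.array(p["K"]),np.array(p["dist"])).reshape(420,560,2)
T=((np.dstack([n,np.ones((420,560))])*d[...,None])@H[:3,:3].T+H[:3,3])*1000
h,s,v=cv2.split(cv2.cvtColor(im,cv2.COLOR_BGR2HSV))
ok=d>0
B=(h>95)&(h<130)&(s>120)&(v>50)&ok&(vv>220)&(vv<275)&(uu>180)&(uu<370)
for lo,hi in((180,275),(275,370)):
    t=T[B&(uu>lo)&(uu<hi)&(T[...,2]<25)&(T[...,2]>15)]; print("key",np.percentile(t,[2,50,98],axis=0).round(1).tolist())
F=ok&(T[...,2]<8)&(T[...,2]>-30)&(np.abs(T[...,0])<60)
for sg in(-1,1):
    t=T[F&(T[...,0]*sg>0)]; t2=t[t[:,2]>np.percentile(t[:,2],90)]
    print("tip z max",np.percentile(t[:,2],[90,99]),"x",np.percentile(t2[:,0],[2,50,98]).round(1),"y",np.percentile(t2[:,1],[2,98]).round(1))
G=(h>45)&(h<90)&(s>80)&(v>40)&ok&(vv<215)&(vv>160)&(uu>180)&(uu<370)
print("green",np.percentile(T[G],[2,50,98],axis=0).round(1).tolist())
g=ok&(vv>236)&(vv<262)&(uu>262)&(uu<286);print("grey",np.median(T[g],axis=0).round(1))
E
```

```text
key [[-42.1, -12.3, 20.4], [-30.7, -3.5, 21.7], [-21.4, 8.1, 24.2]]
key [[21.3, -11.7, 20.6], [30.8, -2.9, 21.8], [41.8, 8.5, 24.2]]
tip z max [-9.54184904 -4.9112706 ] x [-34.1 -28.  -27.8] y [-10.7   9.8]
tip z max [-9.62324604 -4.84457216] x [29.2 29.4 35.4] y [-10.8  10.1]
green [[-32.8, -45.1, 20.3], [-0.0, -37.2, 21.7], [33.2, -27.9, 26.1]]
grey [-0.1 -3.2 21.8]
```

Keys and tips are aligned: key x is ±31.7 and tip x about ±31.5. The row needs about -1.5 mm in tool y, and the gap is about 26 mm. I'll come down to near contact.

```bash
python3 -m pendant '[[84,[-0.3,-1.5,8],[0,0,0.2]],[84,[-0.3,-1.5,16],[0,0,0.2]],[84,[-0.3,-1.5,22],[0,0,0.2]],[84,[-0.3,-1.5,24],[0,0,0.2]],[84,[-0.3,-1.5,24],[0,0,0.2]],[84,[-0.3,-1.5,24],[0,0,0.2]]]'
python3 -c "
from goal import *
print(rel(C,R))
s=readout.read_state();print(s['contact_force'],s['wrist_torque'])
cv2.imwrite('pics/w3.png',cams.get_image('wrist')[0])"
```

```text
t: 3.95
ee_pos: [0.4979, -0.0999, 0.0457]
tcp_rot: [0.838, 0.535, 0.057, 0.088]
contact_force: [0.2, 0.3, 0.0]
grip_width: 0.0569
(array([-0.1,  0.8, -3.2]), array([ 0.02, -0.08,  0.01]))
[0.20510574 0.32965505 0.03483837] [ 0.13128383  0.1719415  -0.02868455]
```

View pics/w3.png

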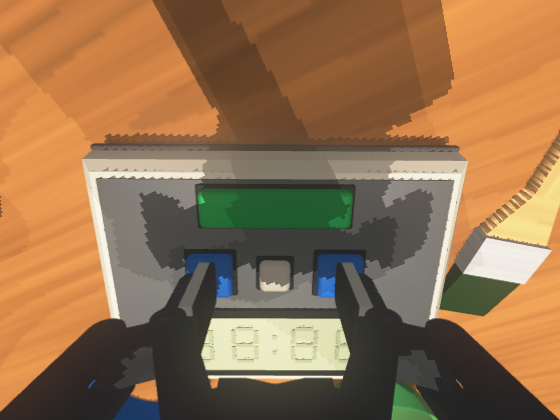

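Tips are just above both keys with no force yet. I'll press in small steps.

```bash
python3 -m pendant '[[84,[0,0,1],[0,0,0]],[84,[0,0,2],[0,0,0]],[84,[0,0,3],[0,0,0]],[84,[0,0,3],[0,0,0]],[84,[0,0,3],[0,0,0]]]'
python3 -c "
from goal import *
print(rel(C,R))
s=readout.read_state();print(R.inv().apply(s['contact_force']),R.inv().apply(s['wrist_torque']))"
```

```text
t: 4.62
ee_pos: [0.4986, -0.1002, 0.0428]
tcp_rot: [0.838, 0.535, 0.057, 0.088]
contact_force: [-0.3, 0.4, 5.0]
grip_width: 0.0572
(array([-0.1,  0.7, -6.2]), array([ 0.03, -0.08,  0.  ]))
[ 0.23076208  0.62340877 -5.0083447 ] [ 0.24482206 -0.09482894 -0.01746758]
```

5 N in total means about 2 mm of travel on each key, and the load is balanced. I'll press on to the stop and hold.

```bash
python3 -m pendant '[[84,[0,0,1.5],[0,0,0]],[84,[0,0,3],[0,0,0]],[84,[0,0,4],[0,0,0]],[84,[0,0,4],[0,0,0]],[84,[0,0,4],[0,0,0]]]'
python3 -c "
from goal import *
print(rel(C,R))
s=readout.read_state();print(R.inv().apply(s['contact_force']),R.inv().apply(s['wrist_torque']))"
```

```text
t: 5.25
ee_pos: [0.4992, -0.1005, 0.0398]
tcp_rot: [0.838, 0.535, 0.056, 0.088]
contact_force: [-12.4, 3.1, 24.7]
grip_width: 0.0573
(array([-0.1,  0.6, -9.2]), array([ 0.03, -0.02,  0.02]))
[ -2.4450124   -7.15098262 -26.75113806] [ 1.74547265 -0.64850247  0.00823317]
```

On the stop at 27 N. That is more than needed and has some lateral force, so I'll ease off slightly, keep holding, and check by camera.

```bash
python3 -m pendant '[[84,[0,0,-0.5],[0,0,0]],[84,[0,0,-0.5],[0,0,0]],[84,[0,0,-0.5],[0,0,0]],[84,[0,0,-0.5],[0,0,0]]]'
python3 -c "
from goal import *
print(rel(C,R))
s=readout.read_state();print(R.inv().apply(s['contact_force']),R.inv().apply(s['wrist_torque']))
im,d=cams.get_image('wrist');cv2.imwrite('pics/w4.png',im);np.save('pics/w4d.npy',d)"
```

```text
t: 5.75
ee_pos: [0.4991, -0.1005, 0.04]
tcp_rot: [0.838, 0.535, 0.057, 0.088]
contact_force: [-7.5, 2.0, 16.5]
grip_width: 0.0573
(array([-0. ,  0.7, -9.1]), array([ 0.03, -0.04,  0.02]))
[ -1.30222764  -4.03359249 -17.76512724] [ 1.08625333 -0.54668883  0.04724063]
```

View pics/w4.png

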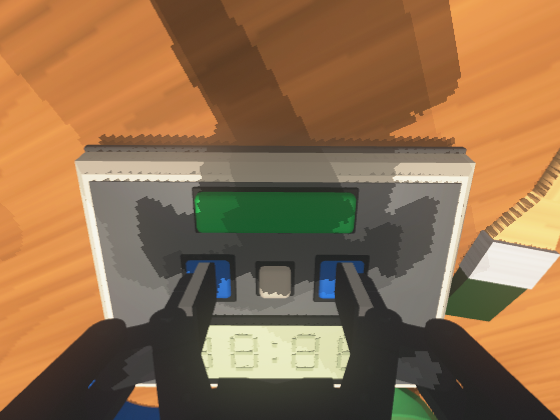

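```bash
python3 - <<'E'
from goal import *
im=cv2.imread("pics/w4.png");d=np.load("pics/w4d.npy");p=cams.camera_params("wrist");H=np.array(p["hand_eye"])
vv,uu=np.mgrid[0:420,0:560]
n=cv2.undistortPoints(np.stack([uu,vv],-1).reshape(-1,1,2).astype(float),np.array(p["K"]),np.array(p["dist"])).reshape(420,560,2)
T=((np.dstack([n,np.ones((420,560))])*d[...,None])@H[:3,:3].T+H[:3,3])*1000
h,s,v=cv2.split(cv2.cvtColor(im,cv2.COLOR_BGR2HSV))
B=(h>100)&(h<130)&(s>120)&(v>60)&(vv>264)&(vv<296)
for nm,a,b in(("sec",215,232),("min",320,336)):
    t=T[B&(uu>a)&(uu<b)];print(nm,len(t),np.median(t,axis=0).round(2))
def r(a,b,c,e): return np.median(T[a:b,c:e].reshape(-1,3),axis=0).round(2)
print("grey",r(272,292,265,285),"face L",r(272,292,130,170),"face R",r(272,292,390,420),"face mid L",r(268,295,242,252),"mid R",r(268,295,298,308),"green",r(200,225,220,330))
E
```

```text
sec 441 [-24.56   1.11  -3.82]
min 452 [25.85  0.82 -3.87]
grey [ 0.25 -1.31 -8.85] face L [-60.73   2.76  -2.11] face R [63.7   3.15 -1.79] face mid L [-13.42   2.59  -1.98] mid R [13.93  2.84 -1.88] green [  0.52 -35.41  -9.03]
```

Both blue keys sit 5.0 mm below the grey and green keys, so both are fully down. I'll hold.

```bash
python3 -m pendant '[[84,[0,0,0],[0,0,0]],[84,[0,0,0],[0,0,0]],[84,[0,0,0],[0,0,0]],[84,[0,0,0],[0,0,0]],[84,[0,0,0],[0,0,0]],[84,[0,0,0],[0,0,0]],[84,[0,0,0],[0,0,0]],[84,[0,0,0],[0,0,0]],[84,[0,0,0],[0,0,0]],[84,[0,0,0],[0,0,0]],[84,[0,0,0],[0,0,0]],[84,[0,0,0],[0,0,0]]]'; python3 -m pendant '[[84,[0,0,0],[0,0,0]],[84,[0,0,0],[0,0,0]],[84,[0,0,0],[0,0,0]],[84,[0,0,0],[0,0,0]],[84,[0,0,0],[0,0,0]],[84,[0,0,0],[0,0,0]]]'
```

```text
t: 7.3
ee_pos: [0.4991, -0.1005, 0.04]
tcp_rot: [0.838, 0.535, 0.057, 0.088]
contact_force: [-8.0, 2.4, 16.5]
grip_width: 0.0573
t: 8.05
ee_pos: [0.4992, -0.1005, 0.04]
tcp_rot: [0.838, 0.535, 0.057, 0.088]
contact_force: [-7.0, 2.3, 16.3]
grip_width: 0.0574
```

Held for more than 2.8 s. I'll release straight up the normal, then shut the fingers higher up.

```bash
python3 -m pendant '[[84,[0,0,-3],[0,0,0]],[84,[0,0,-7],[0,0,0]],[84,[0,0,-15],[0,0,0]],[84,[0,0,-25],[0,0,0]],[84,[0,0,-35],[0,0,0]],[255,[0,-15,-45],[0,0,0]],[255,[0,-34,-45],[0,0,0]],[255,[0,-34,-45],[0,0,0]],[255,[0,-34,-45],[0,0,0]],[255,[0,-34,-45],[0,0,0]],[255,[0,-34,-45],[0,0,0]]]'
python3 -c "
from goal import *; import json
s=readout.read_state()
im,d=cams.get_image('wrist');cv2.imwrite('pics/w5.png',im);np.save('pics/w5d.npy',d)
json.dump([list(map(float,s['ee_pos'])),list(map(float,s['tcp_rot']))],open('w5.json','w'))"
```

```text
t: 9.43
ee_pos: [0.4606, -0.0826, 0.0761]
tcp_rot: [0.838, 0.535, 0.057, 0.088]
contact_force: [-0.4, -0.1, 0.2]
grip_width: -0.0
```

View pics/w5.png

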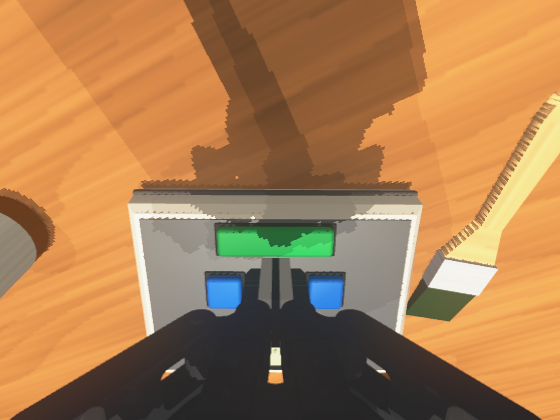

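The shut fingers are at about (276,262), just above the lower edge of the green bar at (275,240). I'll measure the green and blue keys in tool coordinates.

```bash
python3 - <<'E'
from goal import *
im=cv2.imread("pics/w5.png");d=np.load("pics/w5d.npy");p=cams.camera_params("wrist");H=np.array(p["hand_eye"])
vv,uu=np.mgrid[0:420,0:560]
n=cv2.undistortPoints(np.stack([uu,vv],-1).reshape(-1,1,2).astype(float),np.array(p["K"]),np.array(p["dist"])).reshape(420,560,2)
T=((np.dstack([n,np.ones((420,560))])*d[...,None])@H[:3,:3].T+H[:3,3])*1000
h,s,v=cv2.split(cv2.cvtColor(im,cv2.COLOR_BGR2HSV))
G=(h>45)&(h<90)&(s>80)&(v>40)&(vv<262)&(vv>215)&(uu>200)&(uu<350)&(T[...,2]>15)
B=(h>95)&(h<130)&(s>120)&(v>60)&(vv>260)&(vv<320)&(T[...,2]>15)
for nm,m in(("g",G),("sec",B&(uu<250)),("min",B&(uu>300)&(uu<360))): print(nm,np.percentile(T[m],[2,50,98],axis=0).round(1).tolist())
F=(d>0)&(T[...,2]<10)&(T[...,2]>-30)&(np.abs(T[...,0])<30)
t=T[F];t=t[t[:,2]>np.percentile(t[:,2],95)];print("tip",np.percentile(t,[1,50,99],axis=0).round(1).tolist())
E
```

```text
g [[-32.7, -9.1, 34.1], [-0.1, -1.6, 35.4], [33.4, 8.3, 40.6]]
sec [[-42.3, 23.7, 34.0], [-31.6, 32.3, 35.4], [-21.2, 44.8, 40.7]]
min [[21.8, 24.1, 34.2], [32.2, 32.2, 35.6], [42.3, 44.6, 40.7]]
tip [[-10.8, -11.1, -6.1], [1.0, -10.5, -4.8], [11.4, -5.9, -2.5]]
```

The blue and green keys are level again, so the blue ones are up. The green centre is at tool y ≈ -0.8 with a 35 mm gap. I'll come down.

```bash
python3 -m pendant '[[255,[0,-1,10],[0,0,0]],[255,[0,-1,20],[0,0,0]],[255,[0,-1,28],[0,0,0]],[255,[0,-1,32],[0,0,0]],[255,[0,-1,32],[0,0,0]],[255,[0,-1,32],[0,0,0]]]'
python3 -m pendant '[[255,[0,0,1.5],[0,0,0]],[255,[0,0,3],[0,0,0]],[255,[0,0,4.5],[0,0,0]],[255,[0,0,4.5],[0,0,0]],[255,[0,0,4.5],[0,0,0]]]'
```

```text
t: 10.22
ee_pos: [0.4656, -0.0849, 0.0448]
tcp_rot: [0.838, 0.535, 0.057, 0.088]
contact_force: [0.2, 0.0, -0.2]
grip_width: -0.0
t: 10.85
ee_pos: [0.4665, -0.0854, 0.0404]
tcp_rot: [0.838, 0.535, 0.057, 0.088]
contact_force: [0.1, -0.8, 3.1]
grip_width: -0.0004
```

```bash
python3 -m pendant '[[255,[0,0,1],[0,0,0]],[255,[0,0,2],[0,0,0]],[255,[0,0,3],[0,0,0]],[255,[0,0,3],[0,0,0]],[255,[0,0,3],[0,0,0]],[255,[0,0,3],[0,0,0]]]'
python3 - <<'E'
from goal import *
im,d=cams.get_image('wrist');cv2.imwrite('pics/w6.png',im);p=cams.camera_params("wrist");H=np.array(p["hand_eye"])
vv,uu=np.mgrid[0:420,0:560]
n=cv2.undistortPoints(np.stack([uu,vv],-1).reshape(-1,1,2).astype(float),np.array(p["K"]),np.array(p["dist"])).reshape(420,560,2)
T=((np.dstack([n,np.ones((420,560))])*d[...,None])@H[:3,:3].T+H[:3,3])*1000
h,s,v=cv2.split(cv2.cvtColor(im,cv2.COLOR_BGR2HSV))
for nm,m in(("g",(h>45)&(h<90)&(np.abs(T[...,1])<12)&(s>80)),("b",(h>95)&(h<130)&(s>120)&(T[...,1]>20)&(T[...,1]<50))):
    m=m&(d>0)&(np.abs(T[...,0])<45)&(np.abs(T[...,2])<15); print(nm,m.sum(),np.percentile(T[m],[2,50,98],axis=0).round(1).tolist())
E
```

```text
t: 11.6
ee_pos: [0.4671, -0.0857, 0.0374]
tcp_rot: [0.838, 0.535, 0.057, 0.088]
contact_force: [-0.0, -2.2, 4.0]
grip_width: -0.0
g 2677 [[-33.1, -7.2, -0.6], [-8.3, -0.8, 0.8], [33.9, 9.1, 2.1]]
b 22 [[-30.0, 24.4, -0.2], [0.8, 25.3, 1.0], [31.7, 26.0, 2.0]]
```

View pics/w6.png

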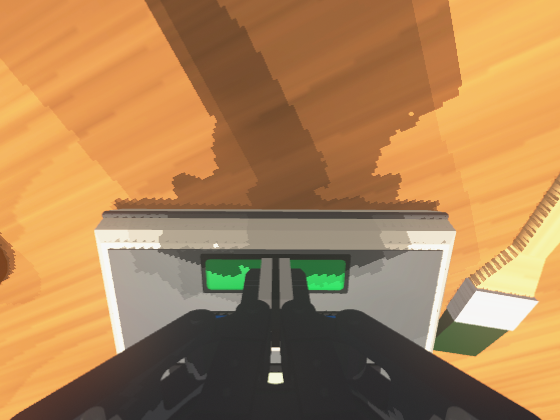

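The green key is nearly down (about 4.5 N, not yet on its stop). I'll push a bit further.

```bash
python3 -m pendant '[[255,[0,0,0.7],[0,0,0]],[255,[0,0,1.4],[0,0,0]],[255,[0,0,1.4],[0,0,0]],[255,[0,0,1.4],[0,0,0]],[255,[0,0,1.4],[0,0,0]]]'
```

```text
t: 12.28
ee_pos: [0.4673, -0.0857, 0.0368]
tcp_rot: [0.838, 0.535, 0.056, 0.088]
contact_force: [-10.6, 1.9, 25.8]
grip_width: -0.0003
```

On the stop at 27 N and held. I'll release along the normal and rise clear.

```bash
python3 -m pendant '[[255,[0,0,-0.5],[0,0,0]],[255,[0,0,-0.5],[0,0,0]],[255,[0,0,-5],[0,0,0]],[255,[0,0,-12],[0,0,0]],[255,[0,0,-30],[0,0,0]],[255,[0,-5,-60],[0,0,0]],[255,[0,-10,-90],[0,0,0]],[255,[0,-10,-120],[0,0,0]],[255,[0,-10,-120],[0,0,0]],[255,[0,-10,-120],[0,0,0]],[255,[0,-10,-120],[0,0,0]]]'
python3 - <<'E'
from goal import *
im,d=cams.get_image('wrist');cv2.imwrite('pics/w7.png',im);p=cams.camera_params("wrist");H=np.array(p["hand_eye"])
s=readout.read_state();Rt=Ro.from_quat(s["tcp_rot"]).as_matrix()
vv,uu=np.mgrid[0:420,0:560]
n=cv2.undistortPoints(np.stack([uu,vv],-1).reshape(-1,1,2).astype(float),np.array(p["K"]),np.array(p["dist"])).reshape(420,560,2)
T=((np.dstack([n,np.ones((420,560))])*d[...,None])@H[:3,:3].T+H[:3,3])
h,sa,v=cv2.split(cv2.cvtColor(im,cv2.COLOR_BGR2HSV))
W=T@Rt.T+s["ee_pos"]
B=(h>95)&(h<130)&(sa>120)&(v>50)&(W[...,2]>.04)&(W[...,2]<.06);G=(h>45)&(h<90)&(sa>80)&(W[...,2]>.033)&(W[...,2]<.05)
for nm,m in(("b",B),("g",G)):
  l=cv2.connectedComponents(m.astype(np.uint8))[1]
  for b in blobs(m,150): 
    k=l[int(b[0][1]),int(b[0][0])]; print(nm,b,"tool z",(np.median(T[l==k],axis=0)*1000).round(1),np.median(W[l==k],axis=0).round(4))
top=cams.get_image("top")[0];cv2.imwrite("pics/top1.png",top)
a=cv2.imread("pics/top0.png")
pt=cams.camera_params("top")
for nm,i in(("before",a),("after",top)):
  h,sa,v=cv2.split(cv2.cvtColor(i,cv2.COLOR_BGR2HSV)); roi=np.zeros(h.shape,bool);roi[150:310,260:430]=1
  print(nm,[b[:2] for b in blobs(roi&(((h>100)&(h<130)&(sa>130)&(v>60))|((h>45)&(h<90)&(sa>100)&(v>40))),20)])
E
```

```text
t: 13.65
ee_pos: [0.4349, -0.0711, 0.15]
tcp_rot: [0.838, 0.535, 0.056, 0.087]
contact_force: [-1.3, -0.4, 0.4]
grip_width: -0.0
b ([238.5, 253.8], 586, [226, 242, 26, 25]) tool z [-31.1  45.6 113.4] [ 0.4835 -0.1276  0.0485]
b ([311.6, 254.5], 590, [299, 242, 26, 25]) tool z [ 32.1  46.4 113.6] [ 0.5111 -0.0709  0.0486]
g ([275.5, 216.5], 1816, [234, 206, 84, 22]) tool z [  1.2  11.1 113.6] [ 0.4669 -0.0847  0.0414]
before [([343.5, 185.3], 687), ([396.8, 217.0], 253), ([334.1, 242.2], 59), ([354.6, 252.0], 59), ([339.2, 258.0], 159)]
after [([343.5, 185.2], 670), ([396.8, 216.8], 248), ([334.1, 242.2], 59), ([354.6, 252.0], 60), ([338.2, 257.4], 148)]
```

View pics/w7.png

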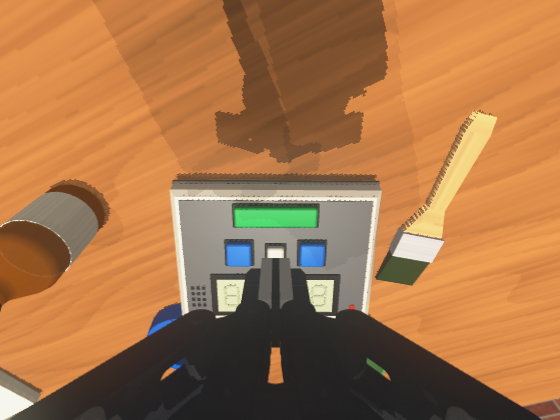

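View pics/top1.png

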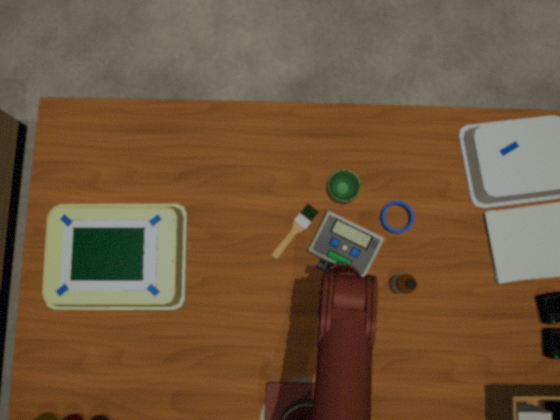

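The blue keys are at (238,254) and (312,254) in the wrist view and the green bar at (276,216). All are level, and the top view shows nothing moved. Handing in.

```bash
python3 -c "
from station import job_done
print(job_done())"
```

```text
the job is handed in; nothing more can be done
None
```

I pressed both blue keys down together, one fingertip on each, and held them on their stops for about 2.8 s before letting them up. I then pressed the green bar with the shut fingers to its stop, let it up, raised the arm clear and handed the job in at about 14 s of the 56 s allowed. No verdict was reported.

**During the hold:** wrist depth put both blue keys 5.0 mm below the grey and green ones, so both were fully down and neither the grey nor the green key was touched. The force was 18–27 N.

**Between the presses:** the blue and green keys were level again, so the blue keys were up before the green press.

**Green press:** at about 4.5 N it was not yet on its stop. I pushed about 1.4 mm further and the force rose to about 27–28 N, which I took as the stop. I did not check this by depth.

**At the end:**
- The blue and green keys stood level (113.4–113.6 mm from the tool), so they were up. The grey key's final height was not measured.
- In the top view the blue keys, bowl and tape were within 0.2 px of where they started. The bottle and brush looked unmoved, but I judged those by eye.
- The green bar's centre read about 1 px off, probably because the arm partly covered it; the wrist view put it in place.
- The arm never went near the tray.

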